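# Make up a 35 mm split film reel and hold its halves pressed together

### The arm

A 6-joint arm with a two-finger parallel gripper is mounted at the origin on the work surface. World frame = base frame: x ahead of the robot, y to its left, z up, the work surface at z = 0. Lengths are in mm, angles in rad, forces in N, time in s.
With the tool pointing down it reaches from about 325 to 750 mm from the base axis. Payload 7.6 kg.
Tool frame: the origin (TCP) lies on the centre line of the jaws, within the pads' length; the fingertips stand bot.tips_ahead ahead of it and the grasp point (between the pads) lies 11 mm behind it (bot.tips_ahead is the distance from the TCP to the fingertips, in mm); z points along the fingers, y is the line along which they close (so a half turn about z gives the same grasp; the last joint's range is limited). The gripper opens to 85 mm and grips with 20 to 120 N. Pads are 22 mm wide; open, the fingers measure 114 mm over their backs; the gripper's body (76 mm by 85 mm) begins 54 mm behind the grasp point. The pads swing forward as they close: fully open they stand 13 mm farther back than shut.
Start: joints at [1.048, 0.052, 1.401, -0, 1.689, -0.07], TCP at [229.667, 472.121, 239.323] pointing down, gripper open.
Joint ranges: [-2.9, 2.9], [-0.91, 2.17], [0.12, 2.37], [-1.06, 4.2], [0.26, 2.73], [-2.93, 2.93]. Speed limits (rad/s): [2.57, 2.57, 3.01, 3.14, 3.14, 3.14].

### API

Orientations are given as a unit quaternion [x, y, z, w].
In Python, from cell import bot, eyes, masks_of gives the robot as it stands. The module is installed in compiled form; this text tells all that it offers.
- The arm moves only by the tool arm_command, never from a script. Its argument "targets" is text: rows parted by semicolons, each of 7 numbers parted by spaces: the shift along the world's x, y, z in m, then the turn, a rotation vector about the world's x, y, z in rad, then the finger opening in m, from 0 to 0.0854. In form: x y z ax ay az claw; .... A call has 1 to 8 rows; each row shifts and turns the commanded pose from where the row before left it; what a row does not reach is not made up. A row lasts 1/10 s, in which the tool goes at most 50 mm and 8.59 degrees, less where a joint would pass 70% of its speed; a pose out of reach is approached as far as the arm can. A call with a gripper value outside its range is refused whole. The fingers move at their own pace and stop on an object; "newtons" is the grip in N (left out, the last holds). Time passes only in rows, so rows that do not move let the fingers close. It gives the time, the measured TCP pose, the force, the opening and the grip force at its end, in the units of the state.
- bot.state(): the state, without advancing time (a new reading comes with each control period).
- eyes.capture(name): name is "scene" or "top"; returns the picture (480x640x3 uint8, blue, green, red); there is no depth.
- eyes.get_calibration(name): a dict with "fx", "fy", "cx", "cy" (pixels), "dist_coeffs" ([k1, k2, p1, p2, k3] as OpenCV has them; the pictures are not rectified), "R" (3x3) and "t" (3): a world point X has camera coordinates R X + t. Camera axes: x right, y down, z forward; pixel columns grow to the right and rows downward; lengths in mm; the calibration is good to about 2 mm. A picture is of the moment at which its call begins. get_calibration takes no time and is no camera call.
- bot.job_done(): hands the job in; it is judged then, once.
Trained networks look in the newest picture that a camera, given by its name, has taken for a name from the list of things; names that differ only in an ending like _2 or _b are one class to them, and where a whole thing is asked for, a point or a joint stands for the part that bears it (a point fixed in the world has none). Each returns a list of dicts, best first, with "confidence" (0 to 1); they miss things now and then, are a little off and sometimes report something else, mostly with a low value. They report only what shows in the picture. A call takes as long as a camera call. They do not tell look-alikes from the thing itself.
- masks_of(thing, camera): "mask" (480x640 bool, what is visible of it) and "bbox" ([left, top, right, bottom] in pixels, round what is visible of it).
The state is a dict: "t": time; "qpos": joint angles; "dq": joint speeds; "tau": joint torques, N m; "eef_pos": TCP position; "tcp_rot": TCP orientation; "ft_force": force on the tool from outside, world axes, zero at the start; "torque": the same for the moment, N m; "finger_gap": finger opening in mm; "finger_force": force on a finger pad.
Only numpy, scipy, OpenCV 4.12 (cv2) and the standard library are available. Lean on these libraries where they do the work, as an engineer would, in place of code of your own. Each camera call takes 0.05 s, during which the arm holds its last target. There are 200 camera calls.

### The job

Make up the split film reel: slide the 35 mm wide film core, not one of its narrower or wider look-alikes, fully home over the hub of the lower half reel on the stand, let go of it, then fit the loose upper flange onto the two dowels so that it lies flat on the core. Finish while still holding the flange and pressing it firmly down onto the core with a steady push of about 15 N, so that a colleague can lock the two halves: do not let go. Leave the other two cores, the film can, the magnifier and the screwdriver where they are.

Things in the scene. Friction and masses are not known exactly. Their poses are not given: they have to be found in the camera images.
- stand: Fixed stand carrying the lower half reel, axis upright; origin on the axis at the work surface, z up. Green foot 150 mm across; black spoked flange 170 mm across, its flat top (the core's seat) 36 mm up; dark hub 46 mm across from there to 69 mm up, its top edge bevelled over the last 4 mm. A black lock knob on the foot points along its -y.
- dowels (a point): Centre of the hub's top, on the stand's axis, 69 mm above the work surface. Two brass dowels, 8 mm across, stand on the hub top at x = +15 and x = -15 mm of this frame (y = 0): straight for 7 mm, then tapering to 3 mm across at their tips, 11 mm up. The frame turns with the stand's yaw.
- core35_center (a point): Centre (half-way up) of the RIGHT core: yellow plastic ring standing on end, 35 mm high, 62 mm outside, 48 mm bore, about 40 g, on the black mat (3 mm thick, 230 mm across). z is its axis. Fully home it stands flat on the lower flange, its centre 53.5 mm above the work surface.
- core35: The same right core; origin at the centre of its underside.
- core16_center (a point): Centre of a look-alike core, same yellow plastic, 62 mm outside, 48 mm bore, but only 16 mm high; on the same mat. Leave it alone.
- core70_center (a point): Centre of a look-alike core, same yellow plastic, 62 mm outside, 48 mm bore, but 70 mm high; on the same mat. Leave it alone.
- flange_grip (a point): Middle of the red grip block on the loose upper flange, which lies flat on the work surface, block up, about 240 g. Block 18 mm along x, 44 mm along y, 34 mm high (17 mm up and down from here); the flange under it is 6 mm thick and 170 mm across, its underside 23 mm below this point. Seated on the 35 mm core, this point is 94 mm above the work surface.
- flange: The same black spoked upper flange, origin at the centre of its underside. Two through holes 10 mm across for the dowels lie on its x axis at +15 and -15 mm, open to view beside the block. To fit, its x axis lies along the stand's x axis, either way round; seated, the dowel tips show 3 mm above the flange.
- can_center (a point): Centre of a black film can with a lid, 108 mm across, 42 mm high. Bystander.
- loupe_center (a point): Centre of a small stand magnifier, clear foot 48 mm across, 46 mm high. Bystander.
- driver_grip (a point): Handle of a red screwdriver lying on the table beyond the stand. Bystander.
There are look-alikes about, which are no part of the job. Leave any pink look-alike of the core35 alone. What is shaped like the flange but green is not meant.

How it is judged:
By the outcome, as a careful person would: the job done as asked, in the order asked, and still so for the second after the job is handed in, while the arm keeps its last pose, push and grip.
It also fails if it takes over 72 s, if anything falls off the work surface, if the arm or the gripper's body presses on something with over 40 N, if the wrist force passes 120 N, or if a joint passes its speed limit or range.

## Working session

There is one attempt and no reset: what is moved stays moved. The work goes in short steps, Python scripts to look and compute and a tool call to move; the robot and the scene stay as the last step left them, time stands still between calls to the robot, and variables do not carry over. Pictures are saved under pics/ and viewed, at most 10 in all, crops included, and the job is handed in when it is done.

Besides the shell and the picture viewer there is one more tool, called by a JSON object that holds its "fn" and its "kwargs". arm_command: Moves the arm, as the interface text tells. Its arguments: {"type":"object","properties":{"targets":{"type":"string"},"newtons":{"type":"number"}},"required":["targets"]}

```bash
mkdir -p pics; python3 - <<'E'
from cell import bot, eyes, masks_of
import cv2, numpy as np
s=bot.state();print(s['t'],s['eef_pos'],s['tcp_rot'],bot.tips_ahead,s['ft_force'],s['finger_gap'])
for c in('scene','top'):
    im=eyes.capture(c);cv2.imwrite(f'pics/{c}0.png',im)
    k=eyes.get_calibration(c);print(c,k)
    for th in('stand','core35','flange','can_center','loupe_center'):
        for m in masks_of(th,c):print(c,th,round(m['confidence'],2),m['bbox'],int(m['mask'].sum()))
E
```

```text
0.0 [229.48939451 471.86618397 238.47790441] [ 2.24453711e-01  9.74484438e-01 -7.41406327e-04 -2.50341900e-04] 8.0 [0.17204925 0.13461435 0.14584009] 85.11957867367367
scene {'fx': 487.7780885211266, 'fy': 487.7780885211266, 'cx': 322.9697186135991, 'cy': 241.49870179304435, 'dist_coeffs': array([-0.11133469,  0.        ,  0.        ,  0.        ,  0.        ]), 'R': array([[ 0.54784986,  0.83645178,  0.01445528],
       [ 0.7183791 , -0.46152067, -0.52050951],
       [-0.42870969,  0.29554543, -0.8537335 ]]), 't': array([-224.53602816, -324.09155743, 1448.41984924])}
scene stand 0.86 [321.7, 228.0, 391.9, 288.6] 3162
scene core35 0.78 [500.8, 209.5, 534.2, 234.4] 524
scene core35 0.71 [468.7, 232.4, 495.9, 259.2] 466
scene core35 0.66 [408.4, 193.8, 437.1, 217.1] 426
scene flange 0.89 [149.0, 208.2, 216.2, 263.5] 1714
scene flange 0.82 [201.2, 267.3, 269.6, 336.1] 2212
scene flange 0.79 [98.6, 319.6, 174.7, 392.3] 2343
scene can_center 0.73 [300.6, 350.3, 352.4, 408.7] 2101
scene can_center 0.71 [199.9, 270.2, 270.1, 337.6] 2270
scene can_center 0.2 [453.8, 271.3, 477.9, 294.3] 410

[... 369 characters left out ...]
002,  0.01371535, -0.98445867]]), 't': array([ -27.64092679,  481.91782778, 1529.61192937])}
top stand 0.68 [279.6, 195.6, 341.1, 250.3] 2510
top stand 0.48 [363.4, 138.6, 396.3, 172.2] 1035
top core35 0.81 [199.9, 174.9, 222.4, 195.2] 189
top core35 0.81 [158.4, 171.4, 182.8, 194.8] 300
top core35 0.8 [215.4, 227.2, 237.5, 249.5] 255
top flange 0.96 [464.3, 210.7, 517.0, 271.0] 1431
top flange 0.92 [390.0, 300.7, 451.0, 357.1] 1337
top flange 0.87 [383.0, 216.7, 438.8, 274.7] 1646
top flange 0.52 [278.7, 199.7, 339.8, 252.3] 2424
top can_center 0.98 [361.8, 137.7, 398.3, 174.0] 1056
top loupe_center 0.73 [236.4, 149.7, 252.6, 169.3] 227
top loupe_center 0.36 [217.0, 226.6, 240.6, 251.5] 276
```

View pics/scene0.png

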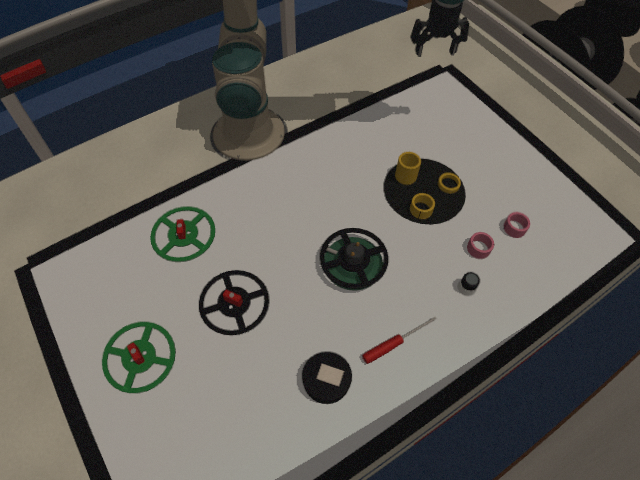

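View pics/top0.png

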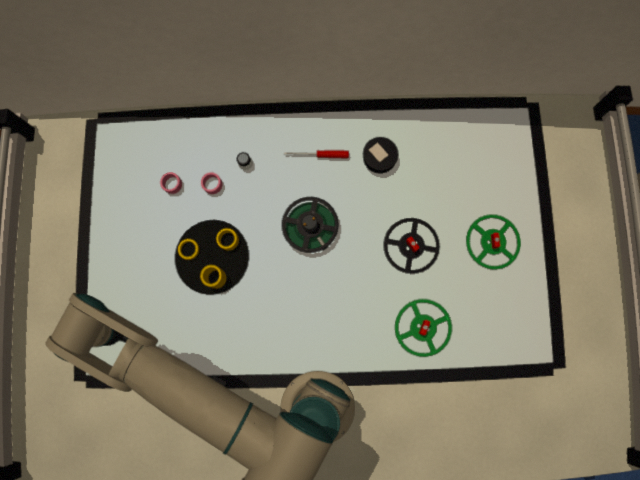

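The yellow rings could be taken for the right core: scene (408,168) is tall, (449,183) is flat and (422,206) is medium. The pink ones at scene (480,245) and (517,224) are not meant. I choose scene (422,206) = top (228,239). For the flange, the black one at scene (234,301) = top (412,245), not the green ones at scene (183,234) and (139,357). I'll check both in a crop.

```bash
python3 - <<'E'
import cv2, numpy as np
S=cv2.imread('pics/scene0.png');T=cv2.imread('pics/top0.png')
def c(im,u,v,h=36):return cv2.resize(im[v-h:v+h,u-h:u+h],(266,266),interpolation=cv2.INTER_CUBIC)
m=np.vstack([np.hstack([c(S,427,188),c(S,354,258),c(S,234,302)]),np.hstack([c(T,212,257),c(T,310,225),c(T,412,246)])])
cv2.imwrite('pics/crop1.png',m)
E
```

```text
(no output)
```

View pics/crop1.png

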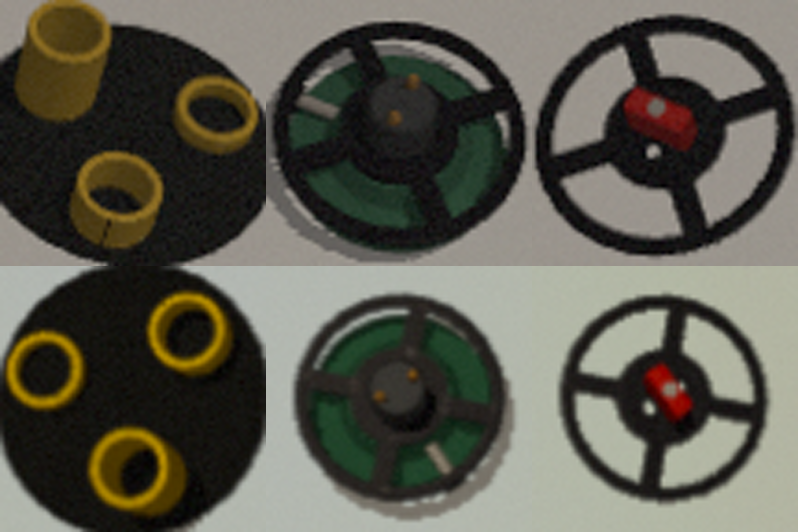

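The crop confirms it: the medium-height yellow ring is the right core, brass dowels show on the hub, and the flange is the black one with the red block. Next I fit the poses.

```bash
cat > h.py <<'E'
import cv2, numpy as np
from scipy.optimize import minimize, least_squares
from cell import bot, eyes, masks_of
K={c:eyes.get_calibration(c) for c in('scene','top')}
def proj(P,c):
    k=K[c];A=np.array([[k['fx'],0,k['cx']],[0,k['fy'],k['cy']],[0,0,1]])
    return cv2.projectPoints(np.asarray(P,float).reshape(-1,1,3),cv2.Rodrigues(k['R'])[0],np.array(k['t'],float),A,k['dist_coeffs'])[0][:,0]
def inv(uv,z,c):
    r=least_squares(lambda p:(proj([[p[0],p[1],z]],c)[0]-uv),[500,0],x_scale=100);return r.x
def cyl(x,y,z0,z1,r):
    a=np.linspace(0,2*np.pi,60);C=np.c_[x+r*np.cos(a),y+r*np.sin(a)]
    return np.vstack([np.c_[C,0*a+z] for z in(z0,z1)])
def box(x,y,th,hx,hy,z0,z1):
    return np.array([[x+a*hx*np.cos(th)-b*hy*np.sin(th),y+a*hx*np.sin(th)+b*hy*np.cos(th),z] for a in(-1,1) for b in(-1,1) for z in(z0,z1)])
F=8
def iou(P,c,M,org):
    h=cv2.convexHull(((proj(P,c)-org+.5)*F).astype(np.float32)).astype(np.int32)
    R=np.zeros(M.shape,np.uint8);cv2.fillConvexPoly(R,h,1);R=R>0
    return (R&M).sum()/(R|M).sum()
def prep(mask,hull=False):
    m=mask.astype(np.uint8);n,l,st,_=cv2.connectedComponentsWithStats(m);
    m=(l==1+np.argmax(st[1:,4])).astype(np.uint8)
    y,x=np.nonzero(m);o=np.array([x.min()-8,y.min()-8]);s=m[o[1]:y.max()+9,o[0]:x.max()+9]
    M=cv2.resize(s.astype(np.float32),None,fx=F,fy=F,interpolation=cv2.INTER_LINEAR)>.5
    cs=cv2.findContours(M.astype(np.uint8),cv2.RETR_EXTERNAL,cv2.CHAIN_APPROX_NONE)[0]
    ct=max(cs,key=cv2.contourArea);R=np.zeros(M.shape,np.uint8);cv2.fillPoly(R,[cv2.convexHull(ct) if hull else ct],1)
    return R>0,o
def fit(fn,mask,c,p0,step,hull=False):
    M,o=prep(mask,hull);p0=np.array(p0,float)
    S=np.vstack([p0]+[p0+np.eye(len(p0))[i]*step[i] for i in range(len(p0))])
    r=minimize(lambda p:-iou(fn(*p),c,M,o),p0,method='Nelder-Mead',options=dict(initial_simplex=S,xatol=.02,fatol=1e-4,maxiter=200))
    return r.x,-r.fun
def win(im,u,v,h):
    w=np.zeros(im.shape[:2],bool);w[v-h:v+h,u-h:u+h]=1;return w
def hsv(im):return [a.astype(int) for a in cv2.split(cv2.cvtColor(im,cv2.COLOR_BGR2HSV))]
E
python3 - <<'E'
from h import *
I={c:cv2.imread(f'pics/{c}0.png') for c in K}
def yel(im):
    H,s,v=hsv(im);return (H>12)&(H<38)&(s>110)&(v>45)
def red(im):
    H,s,v=hsv(im);return ((H<8)|(H>172))&(s>120)&(v>50)
for nm,z1,px in(('c35',38,dict(scene=(422,206,20),top=(228,239,16))),('c16',19,dict(scene=(449,183,16),top=(188,249,14))),('c70',73,dict(scene=(408,168,22),top=(212,276,18)))):
    for c,(u,v,h) in px.items():
        m=yel(I[c])&win(I[c],u,v,h);p0=inv((u,v),z1/2,c)
        print(nm,c,fit(lambda x,y:cyl(x,y,3,z1,31),m,c,p0,(8,8)))
for c,(u,v) in dict(scene=(234,301),top=(412,245)).items():
    g=I[c].max(2)
    print('block',c,*[fit(lambda x,y,t:box(x,y,t,9,22,6,40),red(I[c])&win(I[c],u,v,20),c,(*inv((u,v),23,c),t),(8,8,.3)) for t in(0.3,1.1,-.5)])
    print('disc',c,fit(lambda x,y:cyl(x,y,0,6,85),(g<70)&win(I[c],u,v,42),c,inv((u,v),3,c),(8,8),True))
for c,d in dict(scene=[(357.8,243.9),(352.9,253.7)],top=[(313.8,218.8),(304.6,224.2)]).items():
    H,s,v=hsv(I[c]);q=[]
    for a in d:
        u,w=map(int,np.round(a));P=[]
        yy,xx=np.mgrid[w-4:w+5,u-4:u+5];W=np.clip((I[c][yy,xx,2].astype(float)-I[c][yy,xx,0])-25,0,None)
        q.append((np.sum(W*xx)/W.sum(),np.sum(W*yy)/W.sum()))
    X=np.array([inv(p,76,c) for p in q]);D=X[0]-X[1];print('dowels',c,np.round(q,1),X.round(1),'mid',X.mean(0).round(1),'len',np.hypot(*D).round(1),'yaw',np.arctan2(D[1],D[0]))
E
```

```text
c35 scene (array([497.5186837 , 257.61782955]), np.float64(0.9686167589987528))
c35 top (array([499.50404673, 255.58734622]), np.float64(0.9503303799369275))
c16 scene (array([472.2765408 , 378.74341733]), np.float64(0.9595230624411673))
c16 top (array([474.96048527, 377.19846024]), np.float64(0.931670944872265))
c70 scene (array([385.57726737, 294.21860888]), np.float64(0.9614501755333513))
c70 top (array([386.1852384 , 293.85484427]), np.float64(0.943495482114123))
block scene (array([ 464.1936291 , -291.60859822,   -1.0667351 ]), np.float64(0.783042079364078)) (array([ 464.15673112, -291.58088424,    2.07810229]), np.float64(0.783042079364078)) (array([ 465.4060466 , -291.94081385,   -1.05447079]), np.float64(0.7768781773677274))
disc scene (array([ 463.87874412, -291.97260882]), np.float64(0.9747460860663539))
block top (array([ 466.11657396, -294.30476231,   -1.01569612]), np.float64(0.9130077482977225)) (array([ 466.22496761, -294.56429768,    2.13672724]), np.float64(0.9115303491914695)) (array([ 466.2413392 , -294.24649204,   -1.0052503 ]), np.float64(0.916077322017916))
disc top (array([ 465.658417  , -294.81780756]), np.float64(0.956686093272455))
dowels scene [[357.4 243.4]
 [352.5 253.3]] [[526.   21. ]
 [542.1  -4.7]] mid [534.    8.1] len 30.3 yaw 2.1334781612895894
dowels top [[313.2 217.9]
 [304.2 223.7]] [[541.5  -5.9]
 [525.4  20.3]] mid [533.5   7.2] len 30.8 yaw -1.0176123715995666
```

{"fn": "arm_command", "kwargs": {"targets": "0.0336 -0.0269 -0.014 0 0 0 0.085; 0.0336 -0.0269 -0.014 0 0 0 0.085; 0.0336 -0.0269 -0.014 0 0 0 0.085; 0.0336 -0.0269 -0.014 0 0 0 0.085; 0.0336 -0.0269 -0.014 0 0 0 0.085; 0.0336 -0.0269 -0.014 0 0 0 0.085; 0.0336 -0.0269 -0.014 0 0 0 0.085; 0.0336 -0.0269 -0.014 0 0 0 0.085", "newtons": 40}}

```text
t: 1.4
eef_pos: [499.7, 255.6, 126.9]
tcp_rot: [0.225, 0.974, 0.0, 0.0]
ft_force: [0.2, 0.3, -0.2]
finger_gap: 85.2
finger_force: 0.0
```

{"fn": "arm_command", "kwargs": {"targets": "-0.001 0.001 -0.035 0 0 0 0.085; 0 0 -0.035 0 0 0 0.085; 0 0 -0.025 0 0 0 0.085; 0 0 -0.012 0 0 0 0.085; 0 0 0 0 0 0 0.085; 0 0 0 0 0 0 0.055; 0 0 0 0 0 0 0.055; 0 0 0 0 0 0 0.055"}}

```text
t: 2.2
eef_pos: [498.9, 258.7, 22.9]
tcp_rot: [0.224, 0.975, 0.001, 0.002]
ft_force: [-0.9, 0.0, 6.1]
finger_gap: 60.9
finger_force: 43.8
```

{"fn": "arm_command", "kwargs": {"targets": "0 0 0 0 0 0 0.055; 0 0 0 0 0 0 0.055; 0 0 0 0 0 0 0.055; 0 0 0 0 0 0 0.055"}}

```text
t: 2.6
eef_pos: [498.9, 258.6, 22.8]
tcp_rot: [0.224, 0.974, 0.001, 0.002]
ft_force: [0.0, 0.0, 6.7]
finger_gap: 60.9
finger_force: 43.8
```

{"fn": "arm_command", "kwargs": {"targets": "0 0 0.01 0 0 0 0.055; 0 0 0.035 0 0 0 0.055; 0 0 0.045 0 0 0 0.055; 0.007 -0.045 0.01 0 0 0 0.055; 0.007 -0.045 0 0 0 0 0.055; 0.007 -0.045 0 0 0 0 0.055; 0.007 -0.045 0 0 0 0 0.055; 0.0035 -0.04 0 0 0 0 0.055"}}

```text
t: 3.4
eef_pos: [529.2, 35.9, 121.5]
tcp_rot: [0.225, 0.974, 0.0, 0.001]
ft_force: [0.4, -0.3, -0.7]
finger_gap: 60.5
finger_force: 43.6
```

{"fn": "arm_command", "kwargs": {"targets": "0.0035 -0.031 0 0 0 0 0.055; 0 0 0 0 0 0 0.055; 0 0 0 0 0 0 0.055"}}

```text
t: 3.7
eef_pos: [532.5, 6.6, 121.0]
tcp_rot: [0.225, 0.974, 0.0, 0.0]
ft_force: [-0.7, 0.9, -0.7]
finger_gap: 60.5
finger_force: 43.6
```

```bash
python3 - <<'E'
from h import *
I={}
for c in K:
    I[c]=eyes.capture(c);cv2.imwrite(f'pics/{c}1.png',I[c])
s=bot.state();print(s['eef_pos'],s['ft_force'])
def yel(im):
    H,s,v=hsv(im);return (H>12)&(H<38)&(s>110)&(v>45)
for c in K:
    x,y,z=s['eef_pos'];u,v=proj([[x,y,z]],c)[0].astype(int)
    m=yel(I[c])&win(I[c],u,v,25);b=z-19.8
    f=lambda x,y:cyl(x,y,b,b+35,31)
    # occluded by fingers: fit hull
    print(c,fit(f,m,c,(x,y),(4,4),True))
def cc(im,u,v,h=36):return cv2.resize(im[v-h:v+h,u-h:u+h],(390,390),interpolation=cv2.INTER_CUBIC)
cv2.imwrite('pics/crop2.png',np.hstack([cc(I['scene'],354,240),cc(I['top'],310,215)]))
E
```

```text
[532.45479453   7.78286274 120.7575126 ] [-0.40304711  0.71861869 -0.40889746]
scene (array([536.74920375,   6.42315175]), np.float64(0.9128010362011811))
top (array([532.27073047,   8.29886717]), np.float64(0.3831308693030068))
```

View pics/crop2.png

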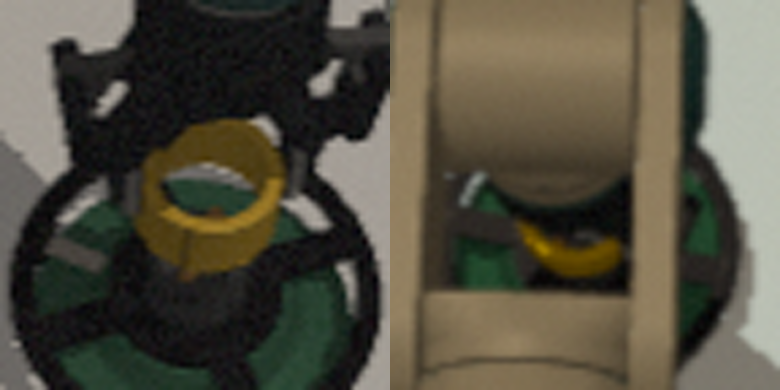

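```bash
python3 - <<'E'
from h import *
im=cv2.imread('pics/scene1.png');s=bot.state()
H,S,v=hsv(im);x,y,z=s['eef_pos'];u,w=proj([[x,y,z]],'scene')[0].astype(int)
m=(H>12)&(H<38)&(S>110)&(v>45)&win(im,u,w,25)
yy,xx=np.mgrid[:480,:640];m&=~((np.hypot(xx-352.5,yy-253.3)<4.5)&(yy>250))
for b in(z-19.8,z-18,z-21.5):
  print(b,fit(lambda x,y:cyl(x,y,b,b+35,31),m,'scene',(x,y),(4,4),True))
print(fit(lambda x,y,b:cyl(x,y,b,b+35,31),m,'scene',(x,y,z-19),(4,4,3),True))
E
```

```text
100.95751260303838 (array([535.6590401 ,   7.20790966]), np.float64(0.897771114883485))
102.75751260303838 (array([536.76135618,   6.54449703]), np.float64(0.8949934123847167))
99.25751260303838 (array([534.87386954,   8.01890095]), np.float64(0.8996243923994698))
(array([535.39608473,   7.75530612, 100.17589156]), np.float64(0.8988344885435522))
```

{"fn": "arm_command", "kwargs": {"targets": "-0.001 0.0005 -0.01 0 0 0 0.055; 0 0 -0.01 0 0 0 0.055; 0 0 -0.008 0 0 0 0.055; 0 0 -0.004 0 0 0 0.055; 0 0 -0.004 0 0 0 0.055; 0 0 -0.003 0 0 0 0.055; 0 0 0 0 0 0 0.055"}}

```text
t: 4.5
eef_pos: [531.3, 7.4, 80.9]
tcp_rot: [0.224, 0.974, 0.0, -0.0]
ft_force: [0.4, 0.0, 0.1]
finger_gap: 60.6
finger_force: 43.6
```

{"fn": "arm_command", "kwargs": {"targets": "0 0 -0.004 0 0 0 0.055; 0 0 -0.004 0 0 0 0.055; 0 0 -0.004 0 0 0 0.055; 0 0 -0.004 0 0 0 0.055; 0 0 -0.004 0 0 0 0.055; 0 0 -0.003 0 0 0 0.055; 0 0 0 0 0 0 0.055"}}

```text
t: 5.2
eef_pos: [531.2, 7.4, 57.7]
tcp_rot: [0.224, 0.974, -0.0, -0.0]
ft_force: [0.4, 0.1, -0.7]
finger_gap: 60.9
finger_force: 43.6
```

{"fn": "arm_command", "kwargs": {"targets": "0 0 -0.002 0 0 0 0.055; 0 0 -0.001 0 0 0 0.055; 0 0 0 0 0 0 0.055"}}

```text
t: 5.5
eef_pos: [531.7, 7.4, 55.9]
tcp_rot: [0.224, 0.974, 0.0, 0.0]
ft_force: [-1.0, 0.6, 3.6]
finger_gap: 60.6
finger_force: 43.9
```

{"fn": "arm_command", "kwargs": {"targets": "0 0 0 0 0 0 0.07; 0 0 0 0 0 0 0.085; 0 0 0 0 0 0 0.085; 0 0 0.01 0 0 0 0.085; 0 0 0.03 0 0 0 0.085; 0 0 0.045 0 0 0 0.085; 0 0 0.02 0 0 0 0.085; -0.01 -0.045 0 0 0 -0.15 0.085"}}

```text
t: 6.3
eef_pos: [524.0, -35.0, 165.6]
tcp_rot: [0.295, 0.955, 0.001, 0.004]
ft_force: [0.3, -1.4, -0.1]
finger_gap: 85.0
finger_force: 0.0
```

{"fn": "arm_command", "kwargs": {"targets": "-0.01 -0.045 0 0 0 -0.15 0.085; -0.01 -0.045 0 0 0 -0.15 0.085; -0.01 -0.045 0 0 0 -0.15 0.085; -0.01 -0.045 0 0 0 -0.15 0.085; -0.01 -0.045 0 0 0 -0.15 0.085; -0.0067 -0.0307 0 0 0 -0.15 0.085; 0 0 0 0 0 -0.15 0.085; 0 0 0 0 0 -0.15 0.085"}}

```text
t: 7.1
eef_pos: [464.3, -294.5, 161.0]
tcp_rot: [0.787, 0.617, 0.0, 0.0]
ft_force: [-0.9, 0.5, -1.0]
finger_gap: 85.1
finger_force: 0.0
```

{"fn": "arm_command", "kwargs": {"targets": "0 0 0 0 0 -0.15 0.085; 0 0 0 0 0 -0.15 0.085; 0 0 0 0 0 -0.15 0.085; 0 0 0 0 0 -0.15 0.085; 0 0 0 0 0 -0.06 0.085; 0 0 0 0 0 0 0.085"}}

```text
t: 7.7
eef_pos: [464.8, -293.3, 161.1]
tcp_rot: [0.943, 0.333, 0.0, 0.0]
ft_force: [0.3, 0.7, 0.3]
finger_gap: 85.1
finger_force: 0.0
```

```bash
python3 - <<'E'
from h import *
I={}
for c in K:
    I[c]=eyes.capture(c);cv2.imwrite(f'pics/{c}2.png',I[c])
s=bot.state();q=s['tcp_rot'];print(s['t'],s['eef_pos'],s['qpos'],'yaw y',np.arctan2(q[1]**2-q[0]**2,2*q[0]*q[1]))
def yel(im):
    H,s,v=hsv(im);return (H>12)&(H<38)&(s>110)&(v>45)
for c,(u,v) in dict(scene=(354,245),top=(309,220)).items():
  m=yel(I[c])&win(I[c],u,v,28)
  print(c,fit(lambda x,y:cyl(x,y,36,71,31),m,c,(534,8),(4,4),True),fit(lambda x,y,b:cyl(x,y,b,b+35,31),m,c,(534,8,36),(4,4,4),True))
def cc(im,u,v,h=36):return cv2.resize(im[v-h:v+h,u-h:u+h],(390,390),interpolation=cv2.INTER_CUBIC)
cv2.imwrite('pics/crop3.png',np.hstack([cc(I['scene'],354,250),cc(I['top'],310,220)]))
E
```

```text
7.8 [ 464.83393414 -293.3091547   160.82620477] [-6.30077201e-01  1.58209860e-01  1.44386634e+00 -1.85649201e-05
  1.53888785e+00  2.60010186e-01] yaw y -0.8900868007009513
scene (array([532.65777302,   8.85621834]), np.float64(0.9575359984842744)) (array([533.5370178 ,   7.65894821,  38.64259799]), np.float64(0.9576759565422768))
top (array([533.51806641,   7.01269531]), np.float64(0.9045037531276063)) (array([532.08446826,   5.59046167,  43.77385176]), np.float64(0.9137128162357521))
```

View pics/crop3.png

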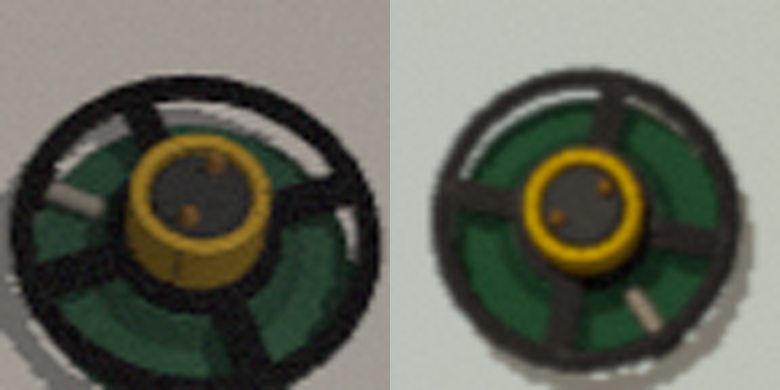

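The pictures show the core home on the hub (scene (354,247), top (309,220)), released, with both dowels clear inside it. Now the flange.

{"fn": "arm_command", "kwargs": {"targets": "0 0 -0.04 0 0 -0.14 0.06; 0 0 -0.04 0 0 0 0.06; 0 0 -0.03 0 0 0 0.06; 0 0 -0.017 0 0 0 0.06; 0 0 -0.01 0 0 0 0.06; 0 0 0 0 0 0 0.06; 0 0 0 0 0 0 0.03; 0 0 0 0 0 0 0.01", "newtons": 80}}

```text
t: 8.6
eef_pos: [465.6, -293.9, 24.9]
tcp_rot: [0.964, 0.266, 0.001, 0.001]
ft_force: [0.3, -0.4, -1.4]
finger_gap: 31.4
finger_force: 0.0
```

{"fn": "arm_command", "kwargs": {"targets": "0 0 0 0 0 0 0.01; 0 0 0 0 0 0 0.01; 0 0 0 0 0 0 0.01; 0 0 0 0 0 0 0.01; 0 0 0 0 0 0 0.01"}}

```text
t: 9.1
eef_pos: [465.6, -293.8, 24.9]
tcp_rot: [0.964, 0.266, 0.001, 0.001]
ft_force: [-0.7, -0.8, 7.2]
finger_gap: 16.3
finger_force: 79.9
```

{"fn": "arm_command", "kwargs": {"targets": "0 0 0.02 0 0 0 0.01; 0 0 0.04 0 0 0 0.01; 0 0 0.045 0 0 0.015 0.01; 0.01 0.044 0 0 0 0 0.01; 0.01 0.044 0 0 0 0 0.01; 0.01 0.044 0 0 0 0 0.01; 0.01 0.044 0 0 0 0 0.01; 0.01 0.044 0 0 0 0 0.01"}}

```text
t: 9.9
eef_pos: [514.5, -71.5, 128.1]
tcp_rot: [0.962, 0.273, -0.0, -0.0]
ft_force: [1.0, -0.7, -2.5]
finger_gap: 16.7
finger_force: 78.8
```

{"fn": "arm_command", "kwargs": {"targets": "0.01 0.044 0 0 0 0 0.01; 0.0082 0.037 0 0 0 0 0.01; 0 0 0 0 0 0 0.01; 0 0 0 0 0 0 0.01"}}

```text
t: 10.3
eef_pos: [532.7, 8.4, 127.9]
tcp_rot: [0.962, 0.274, -0.001, 0.0]
ft_force: [0.4, -0.8, -2.4]
finger_gap: 16.6
finger_force: 78.8
```

```bash
python3 - <<'E'
from h import *
I={}
for c in K:
    I[c]=eyes.capture(c);cv2.imwrite(f'pics/{c}3.png',I[c])
s=bot.state();q=s['tcp_rot'];print(s['t'],s['eef_pos'],s['ft_force'],'yaw y',np.arctan2(q[1]**2-q[0]**2,2*q[0]*q[1]))
def cc(im,u,v,h=40):return cv2.resize(im[v-h:v+h,u-h:u+h],(400,400),interpolation=cv2.INTER_CUBIC)
cv2.imwrite('pics/crop4.png',np.hstack([cc(I['scene'],354,235),cc(I['top'],310,215)]))
E
```

```text
10.4 [532.666014     6.96817321 128.04032079] [-0.08883105  0.21095866 -2.51673949] yaw y -1.0177302120474576
```

View pics/crop4.png

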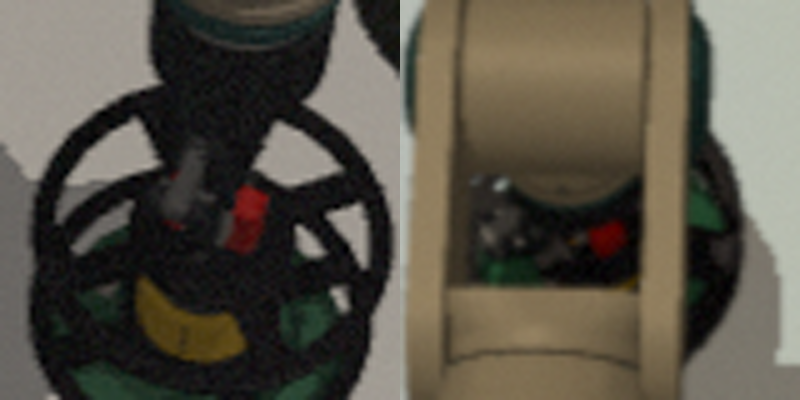

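The scene view shows the flange level, about coaxial above the core (crop (210,210)), its red block held between the fingers. I'll lower it with a force check.

{"fn": "arm_command", "kwargs": {"targets": "0.0005 0.0003 -0.01 0 0 0 0.01; 0 0 -0.008 0 0 0 0.01; 0 0 -0.004 0 0 0 0.01; 0 0 -0.002 0 0 0 0.01; 0 0 -0.002 0 0 0 0.01; 0 0 0 0 0 0 0.01"}}

```text
t: 11.0
eef_pos: [533.4, 8.0, 102.2]
tcp_rot: [0.962, 0.273, -0.0, 0.0]
ft_force: [-0.1, 0.1, -2.6]
finger_gap: 16.4
finger_force: 78.8
```

{"fn": "arm_command", "kwargs": {"targets": "0 0 -0.001 0 0 0 0.01; 0 0 -0.001 0 0 0 0.01; 0 0 -0.001 0 0 0 0.01; 0 0 0 0 0 0 0.01"}}

```text
t: 11.4
eef_pos: [533.4, 8.0, 99.2]
tcp_rot: [0.962, 0.273, -0.0, 0.0]
ft_force: [0.2, -0.5, -2.9]
finger_gap: 16.6
finger_force: 78.8
```

{"fn": "arm_command", "kwargs": {"targets": "0 0 -0.001 0 0 0 0.01; 0 0 -0.001 0 0 0 0.01; 0 0 -0.001 0 0 0 0.01; 0 0 0 0 0 0 0.01", "newtons": 100}}

```text
t: 11.8
eef_pos: [533.4, 8.0, 96.1]
tcp_rot: [0.962, 0.273, -0.0, -0.0]
ft_force: [-0.2, -0.2, -2.1]
finger_gap: 15.9
finger_force: 101.6
```

{"fn": "arm_command", "kwargs": {"targets": "0 0 -0.001 0 0 0 0.01; 0 0 -0.001 0 0 0 0.01; 0 0 0 0 0 0 0.01"}}

```text
t: 12.1
eef_pos: [533.7, 8.0, 96.0]
tcp_rot: [0.962, 0.273, 0.0, 0.0]
ft_force: [-5.9, 0.5, 8.6]
finger_gap: 16.3
finger_force: 103.3
```

{"fn": "arm_command", "kwargs": {"targets": "-0.0005 0 -0.0007 0 0 0 0.01; 0 0 0 0 0 0 0.01; 0 0 0 0 0 0 0.01; 0 0 0 0 0 0 0.01; 0 0 0 0 0 0 0.01"}}

```text
t: 12.6
eef_pos: [533.7, 8.0, 95.9]
tcp_rot: [0.962, 0.273, 0.001, 0.0]
ft_force: [-5.2, 0.4, 10.3]
finger_gap: 16.3
finger_force: 103.5
```

```bash
python3 - <<'E'
from h import *
I={}
f=[]
for i in range(3):
  for c in K:
    I[c]=eyes.capture(c);f.append(bot.state()['ft_force'])
print(np.round(f,1),np.mean(f,0));s=bot.state();print(s['t'],s['eef_pos'],s['tcp_rot'],s['torque'])
def cc(im,u,v,h=40):return cv2.resize(im[v-h:v+h,u-h:u+h],(400,400),interpolation=cv2.INTER_CUBIC)
cv2.imwrite('pics/crop5.png',np.hstack([cc(I['scene'],354,240),cc(I['top'],310,215)]))
E
```

```text
[[-5.5  0.5 11.2]
 [-5.2  0.  11.2]
 [-4.5  0.6  9.9]
 [-4.6 -0.6 10.3]
 [-4.6  0.1 10.4]
 [-5.2 -0.5 10. ]] [-4.95610536  0.03135169 10.50133616]
12.9 [533.66932271   8.04464716  95.97143449] [9.61899362e-01 2.73400995e-01 1.16344405e-03 3.99710330e-04] [0.12072974 0.94455659 0.01670826]
```

View pics/crop5.png

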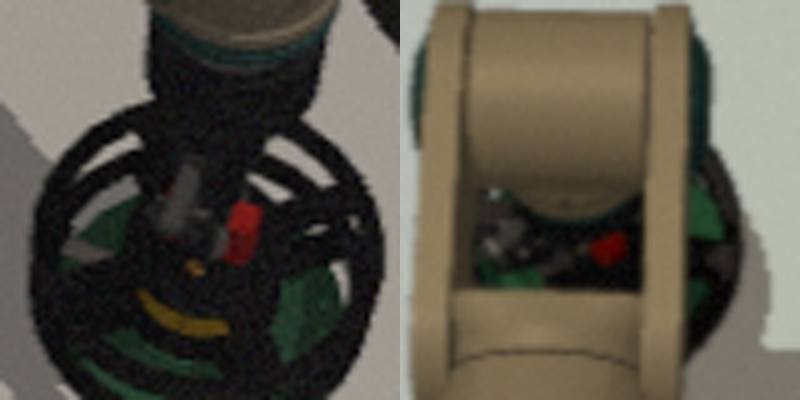

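{"fn": "arm_command", "kwargs": {"targets": "-0.001 0 -0.0006 0 0 0 0.01; 0 0 0 0 0 0 0.01; 0 0 0 0 0 0 0.01; 0 0 0 0 0 0 0.01; 0 0 0 0 0 0 0.01; 0 0 0 0 0 0 0.01"}}

```text
t: 13.5
eef_pos: [533.6, 8.0, 95.9]
tcp_rot: [0.962, 0.273, 0.002, 0.001]
ft_force: [-1.4, 0.6, 10.3]
finger_gap: 15.7
finger_force: 103.6
```

```bash
python3 - <<'E'
from h import *
f=[]
for i in range(8): eyes.capture('scene');f.append(bot.state()['ft_force'])
print(np.mean(f,0),np.std(f,0));s=bot.state();print(s['t'],s['eef_pos'],s['tcp_rot'],s['finger_force'])
E
```

```text
[-1.14443894  0.35961452 10.35113697] [0.52307067 0.32754145 0.53953961]
13.9 [533.64010141   8.02803845  95.98427529] [9.61897609e-01 2.73396881e-01 2.54439284e-03 8.13828237e-04] 103.6288046836853
```

{"fn": "arm_command", "kwargs": {"targets": "0 0 -0.0008 0 0 0 0.01; 0 0 0 0 0 0 0.01; 0 0 0 0 0 0 0.01; 0 0 0 0 0 0 0.01; 0 0 0 0 0 0 0.01; 0 0 0 0 0 0 0.01"}}

```text
t: 14.5
eef_pos: [533.6, 8.0, 95.9]
tcp_rot: [0.962, 0.273, 0.003, 0.001]
ft_force: [-4.2, 0.9, 16.2]
finger_gap: 15.9
finger_force: 104.4
```

```bash
python3 - <<'E'
from h import *
f=[]
for i in range(8): eyes.capture('scene');f.append(bot.state()['ft_force'])
print(np.mean(f,0),np.std(f,0));s=bot.state();print(s['t'],s['eef_pos'],s['tcp_rot'],s['finger_force'])
E
```

```text
[-4.11221599  0.4268127  15.20202549] [0.42890028 0.39824138 0.30489867]
14.9 [533.66409911   8.02183495  95.93090897] [9.61893343e-01 2.73411028e-01 2.62174767e-03 8.56116216e-04] 104.40883040428162
```

```bash
python3 -c "
from cell import bot
print(bot.job_done())"
```

```text
the job is handed in; nothing more can be done
None
```

I handed the job in at about 15 s: the 35 mm core is home on the hub and released, and the flange is seated on both dowels. The gripper still holds the flange and pushes down with about 15 N (roughly 17–18 N on the core with the flange's weight); I have no verdict back.

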